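# Tip the footplates tread up

## Robot

A 7-joint arm with a two-finger parallel gripper is mounted at the origin on the work surface. World frame = base frame: x ahead of the robot, y to its left, z up, the work surface at z = 0. Lengths are in m, angles in rad, forces in N, time in s.
With the tool pointing down it reaches from about 0.35 to 0.9 m from the base axis. Payload 8.1 kg.
Tool frame: the origin (TCP) lies midway between the tips of the shut fingers; the grasp point (between the pads) lies arm.grip_point_offset behind it (arm.grip_point_offset is the distance from the TCP to the grasp point, in m); y points along the fingers, z is the direction in which the jaws open and shut, and the axes are right-handed (so a half turn about y gives the same grasp; the last joint's range is limited). The gripper opens to 92 mm and grips with 3 to 60 N. Pads are 19 mm wide; open, the fingers measure 130 mm over their backs; the gripper's body (75 mm by 190 mm) begins 47 mm behind the grasp point.
Start: joints at [1.116, 0.434, 0.025, 1.573, -0.012, 1.134, -0.075], TCP at [0.215, -0.587, 0.192] pointing down, gripper open.
Joint ranges: [-2.62, 2.62], [-0.44, 2.09], [-1.27, 1.32], [0.08, 2.57], [-1.32, 4.46], [0.12, 2], [-2.74, 2.74]. Speed limits (rad/s): [2.22, 2.22, 3.01, 3.01, 3.14, 3.14, 3.14].

## Interface

Orientations are given as a rotation vector (axis times angle).
In Python, from cell import arm, get_image, camera_info gives the robot as it stands.
- The arm moves only by the tool carry_out, never from a script. Its argument "steps" is one flat list of numbers, 5 for each row, row after row: the opening, from 0 (shut) to 1 (fully open), then the shift along the world's x, y, z in units of 0.1 m (1.0 is 0.1 m), then the turn about the world's z in units of 45 degrees (1.0 is 45 degrees). In form: [hand, dx, dy, dz, spin, hand, dx, dy, dz, spin, ...]. A call has 1 to 12 rows; each row is the pose to reach, as a shift and turn from the pose commanded when the call began; what a row does not reach only later rows make up. A row lasts 1/10 s, in which the tool goes at most 50 mm and 8.59 degrees, less where a joint would pass 70% of its speed; a pose out of reach is approached as far as the arm can. A call with a number of a shift or a turn outside -1 to 1 is refused whole. A call with a gripper value outside its range is refused whole. The fingers move at their own pace and stop on an object; "grip_force" is the grip in N (left out, the last holds). Time passes only in rows, so rows that repeat a pose let the fingers close. It gives the time, the measured TCP pose, the force and the opening at its end, in the units of the state.
- arm.observe(): the state, without advancing time (a new reading comes with each control period).
- get_image(name): name is "side" or "top" or "wrist"; returns (picture, depth): 420x560x3 uint8, red, green, blue; 420x560 float32, m along the optical axis (not along the pixel's ray), 0 where there is no reading.
- camera_info(name): a dict with "fovy" (degrees; the focal length in pixels is half the picture's height over the tangent of half this angle, whatever the lens; pixels are square), "cx", "cy" (the principal point, pixels), "R" (3x3) and "t" (3): a world point X has camera coordinates R X + t; the wrist camera has in their place "tool_from_camera" (4x4, takes a point from camera to tool coordinates, whose origin is the TCP and whose axes are the tool frame's). Camera axes: x right, y down, z forward; pixel columns grow to the right and rows downward; lengths in m; the calibration is good to about 2 mm. A picture is of the moment at which its call begins: read the wrist's pose just before it. camera_info takes no time and is no camera call.
- arm.sign_off(): hands the job in, once; it reports no verdict.
The state is a dict: "clock": time; "joints": joint angles; "dq": joint speeds; "joint_efforts": joint torques, N m; "position": TCP position; "ee_rot": TCP orientation; "force": force on the tool from outside, world axes, zero at the start; "ft_torque": the same for the moment, N m; "width": opening from 0.0 (shut) to 1.0 (fully open).
Only numpy, scipy, OpenCV 4.12 (cv2) and the standard library are available. Lean on these libraries where they do the work, as an engineer would, in place of code of your own. Each camera call takes 0.05 s, during which the arm holds its last target. There are 200 camera calls.

## Task

Two dark grey footplates, a long one and a short one, stand on their long edges on the assembly bench. Push each one over slowly and gently with the fingertips so that it lies flat on its mounting rails, right where it stands, with the ribbed tread facing up like the spare plate that already lies there. Do not grip or lift them or shove them along the bench, and leave everything else where it is.

Things in the scene. Friction and masses are not known exactly. Their poses are not given: they have to be found in the camera images.
- long_plate: Longer footplate, dark grey: 170 long, 90 mm high as it stands, 0.22 to 0.45 kg. Stands loose on a long edge. Origin: on the slab's back face, middle of the edge it stands on at the start (bench level). z: up across the slab; y: along it; x: straight out of the tread face (level at the start, any compass direction; tread at x = +14.5 mm, rail backs at -16 mm). Laid properly, x points up.
- short_plate: Shorter footplate, dark grey: 110 long, 75 mm high as it stands, 0.14 to 0.28 kg. Stands loose on a long edge. Origin: on the slab's back face, middle of the edge it stands on at the start (bench level). z: up across the slab; y: along it; x: straight out of the tread face (level at the start, any compass direction; tread at x = +14.5 mm, rail backs at -16 mm). Laid properly, x points up.
- long_mid (a point): Middle of the long footplate: on the slab's back face, 45 mm above the bench as it stands. Slab 12 mm thick; tread face: five black rubber strips 2.5 mm proud; back: two full-height rails 14 mm wide, 16 mm deep, and a round 34 mm boss. Pushed (1 to 2 N; meet it at 0.05 m/s) on the tread near the top, it rocks over the rails' lower ends and past about 26 deg falls by itself.
- short_mid (a point): Middle of the short footplate: on the slab's back face, 37.5 mm above the bench as it stands. Slab 12 mm thick; tread face: five black rubber strips 2.5 mm proud; back: two full-height rails 14 mm wide, 16 mm deep, and a round 34 mm boss. Pushed (1 to 2 N; meet it at 0.05 m/s) on the tread near the top, it rocks over the rails' lower ends and past about 26 deg falls by itself.
- spare_plate: Leave alone: a third footplate, 170 x 90 mm, already lying tread up, 31 mm high, beyond the others. Origin under its centre; z up, y along its length.
- screwdriver: Leave alone: screwdriver 190 mm long lying in the middle of the bench, roughly along the bench's x. Origin under its middle.
- bottle: Leave alone: small white bottle, 30 mm diameter, 85 mm tall, standing between the two footplates. Origin: centre of its underside; z up.
- bracket: Leave alone: black fork bracket 50 x 44 mm, 42 mm high. Origin: centre of its underside.
- column: Leave alone: dark steel tube 260 mm long with two square 36 mm black collars, lying at the left. Origin under its middle; tube along its x.

How it is judged:
At the end, for the whole second after the job is handed in: Both footplates lie at rest tread up (tread normal within 0.1 rad of vertical), on the bench, with the edge they stood on within 70 mm of where it was (origin of each; proper tipping moves it about 20 to 30 mm) (angle between each of long_plate, short_plate's own x axis and vertical below 0.1 rad and distance of each of long_plate, short_plate from where it was at the start of the episode below 0.07 m and linear speed of each of long_plate, short_plate below 0.02 m/s and angular speed of each of long_plate, short_plate below 0.1 rad/s and height (world z) of each of long_plate, short_plate below 0.03 m); the robot touches nothing.
It fails at once if a footplate was lifted or carried (its middle rose more than 20 mm) (height (world z) of long_mid above 0.067 m or height (world z) of short_mid above 0.06 m).
It fails at once if a footplate was gripped or shoved hard (over 35 N from the fingers) (contact force between any of long_plate, short_plate and the fingers above 35 N).
It fails at once if one of the other things was moved more than 25 mm or knocked over (distance of any of spare_plate, screwdriver, bottle, bracket, column from where it was at the start of the episode above 0.025 m or angle between any of bottle, spare_plate's own z axis and vertical above 0.5 rad).
It also fails if it takes over 45 s, if anything falls off the work surface, if the arm or the gripper's body presses on something with over 40 N, if the wrist force passes 120 N, or if a joint passes its speed limit or range.

## Working session

There is one attempt and no reset: what is moved stays moved. The work goes in short steps, Python scripts to look and compute and a tool call to move; the robot and the scene stay as the last step left them, time stands still between calls to the robot, and variables do not carry over. Pictures are saved under pics/ and viewed, about 8 in all and at most 12, crops included, and the job is handed in when it is done.

Besides the shell and the picture viewer there is one more tool, called after "Emit:" in YAML: its name, and indented under it one key for each argument. carry_out: Moves the arm, as the interface text tells. Shifts and turns lie within -1 to 1; 1 stands for 0.1 m of shift or 45 degrees of turn. Its arguments: {"type":"object","properties":{"steps":{"type":"array","items":{"type":"number"}},"grip_force":{"type":"number"}},"required":["steps"]}

```bash
mkdir -p pics; cat > h.py <<'E'
import numpy as np, cv2
from cell import arm, get_image, camera_info
def cam(n):
    c=camera_info(n); f=210/np.tan(np.radians(c["fovy"])/2); return c,f
def cloud(n):
    im,d=get_image(n); c,f=cam(n)
    v,u=np.mgrid[0:420,0:560]
    P=np.stack([(u-c["cx"])/f*d,(v-c["cy"])/f*d,d],-1)
    W=(P-np.array(c["t"]))@np.array(c["R"]); W[d==0]=np.nan
    return im,d,W
def save(n,im): cv2.imwrite("pics/"+n+".png",cv2.cvtColor(im,cv2.COLOR_RGB2BGR))
E
python3 - <<'E'
from h import *
s=arm.observe(); print({k:np.round(v,3) for k,v in s.items()}, arm.grip_point_offset)
for n in("top","side"):
    im,d,W=cloud(n); save(n+"0",im); np.savez("pics/"+n,im=im,W=W,d=d); c,f=cam(n); print(n,f,c["cx"],c["cy"],-np.array(c["R"]).T@c["t"])
    print((d==0).mean())
E
```

```text
{'clock': np.float64(0.0), 'joints': array([ 1.116,  0.435,  0.025,  1.574, -0.012,  1.134, -0.075]), 'dq': array([-0.002, -0.001,  0.001,  0.001, -0.   , -0.001,  0.   ]), 'joint_efforts': array([ 0.0000e+00, -6.6786e+01,  9.8600e-01, -3.1447e+01, -6.0000e-02,
        4.3000e-02,  0.0000e+00]), 'position': array([ 0.215, -0.586,  0.191]), 'ee_rot': array([-0.361,  2.032, -2.029]), 'force': array([-0.042,  0.029, -0.018]), 'ft_torque': array([ 0.034, -0.026, -0.032]), 'width': np.float64(1.0)} 0.0188
top 387.2613981523864 287.0053981416967 213.6138513431744 [0.45586884 0.11763277 0.9070414 ]
0.003784013605442177
side 432.1595075388084 276.0049075420987 213.13787386729385 [ 0.46527787 -0.72750191  0.78076469]
0.00415391156462585
```

View pics/top0.png

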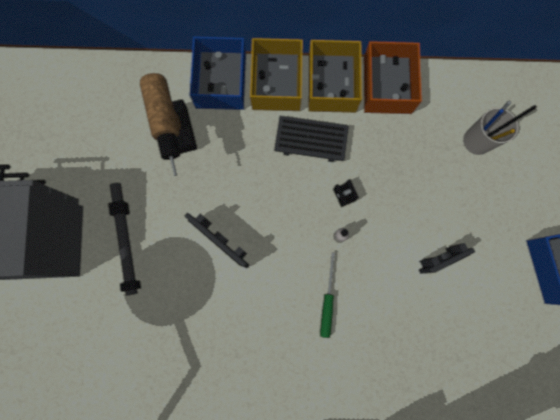

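View pics/side0.png

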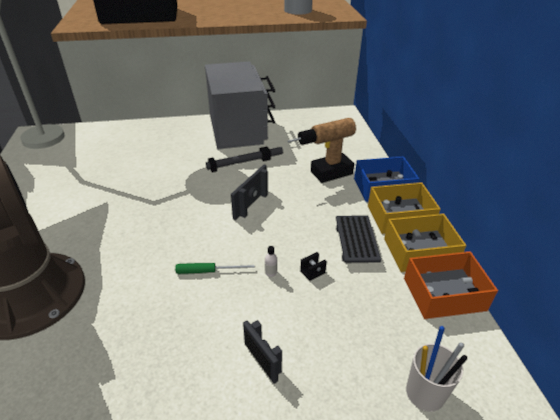

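The top view shows the long plate at about (187,215)-(247,264), with its rails toward the upper right. The short plate is at (420,268)-(473,252), with its rails toward the top (+x). The side view shows the same layout. Next I'll measure the top faces.

```bash
python3 - <<'E'
from h import *
for n in("top","side"):
  z=np.load(f"pics/{n}.npz");W=z["W"];im=z["im"]
  T=np.load("pics/top.npz")["W"]
  for name,(a,b),zr in(("long",((187,215),(247,264)),(.078,.1)),("short",((420,268),(473,252)),(.062,.085))):
    c=(T[a[1],a[0],:2]+T[b[1],b[0],:2])/2
    if n=="top":c=np.nanmedian(T[min(a[1],b[1]):max(a[1],b[1]),a[0]:b[0],:2].reshape(-1,2),0)
    m=(np.hypot(W[...,0]-c[0],W[...,1]-c[1])<.12)&(W[...,2]>zr[0])&(W[...,2]<zr[1])&(im.max(-1)<110)
    p=W[m]; print(n,name,m.sum(),"zmed",np.median(p[:,2]))
    q=p[:,:2].astype(np.float32)
    r=cv2.minAreaRect(q); print(np.round(r[0],4),np.round(r[1],4),r[2]); print(np.round(cv2.boxPoints(r),4).tolist())
    vx=np.linalg.svd(q-q.mean(0),full_matrices=False)[2]
    # points: front profile
    e=np.array(vx[0]);e=e if e[1]>0 else -e; nn=np.array([-e[1],e[0]])  # normal
    nn=nn if nn[0]<0 else -nn
    s=q@e;w=q@nn
    print("e",e,"n",nn,"s",s.min(),s.max(),"w",np.percentile(w,[0,5,50,95,100]))
    for k in np.linspace(s.min(),s.max(),13)[:-1]:
      mm=(s>=k)&(s<k+(np.ptp(s))/12); print(round(float(k),3),mm.sum(),np.round([w[mm].min(),w[mm].max()],4),end=" | ") if mm.any() else 0
    print()
# obstacle positions
z=np.load("pics/top.npz")["W"]
for nm,u,v in(("bottle",343,234),("bracket",346,192),("driver_green",327,315),("driver tip",333,255),("colA",130,287),("colB",118,207)): print(nm,z[v,u].round(3))
E
```

```text
top long 628 zmed 0.089027364164383
[0.5458 0.2536] [0.1693 0.0303] 50.93461990356445
[[0.48069998621940613, 0.19740000367164612], [0.5041999816894531, 0.17839999496936798], [0.6108999848365784, 0.30979999899864197], [0.5874000191688538, 0.328900009393692]]
e [0.63105315 0.7757396 ] n [-0.7757396   0.63105315] s 0.45652872 0.6257806 w [-0.27857548 -0.27376734 -0.25742966 -0.24939282 -0.24814846]
0.457 43 [-0.2628 -0.2495] | 0.471 67 [-0.2786 -0.2483] | 0.485 76 [-0.2781 -0.2484] | 0.499 46 [-0.2627 -0.2486] | 0.513 43 [-0.2626 -0.2484] | 0.527 43 [-0.2627 -0.2483] | 0.541 45 [-0.2627 -0.2487] | 0.555 44 [-0.2626 -0.2484] | 0.569 40 [-0.2622 -0.2484] | 0.583 81 [-0.2782 -0.2487] | 0.598 63 [-0.277  -0.2481] | 0.612 36 [-0.2621 -0.2492] | 
top short 459 zmed 0.07366839266284733
[ 0.5134 -0.2478] [0.0302 0.1079] 26.471778869628906
[[0.4758000075817108, -0.20630000531673431], [0.5238999724388123, -0.3028999865055084], [0.5509999990463257, -0.28940001130104065], [0.5029000043869019, -0.19280000030994415]]
e [-0.44996727  0.89304507] n [-0.89304507 -0.44996727] s -0.5062678 -0.39834887 w [
[... 1415 characters left out ...]
.19480000436306]]
e [-0.44356063  0.89624435] n [-0.89624435 -0.44356063] s -0.50869715 -0.3983135 w [-0.36587864 -0.36203232 -0.34404787 -0.33754624 -0.33560875]
-0.509 49 [-0.3507 -0.3383] | -0.499 81 [-0.3653 -0.3356] | -0.49 75 [-0.3655 -0.3361] | -0.481 38 [-0.3621 -0.3361] | -0.472 39 [-0.3494 -0.3362] | -0.463 40 [-0.3501 -0.336 ] | -0.454 34 [-0.3488 -0.3359] | -0.444 37 [-0.3509 -0.3361] | -0.435 41 [-0.3621 -0.3367] | -0.426 78 [-0.365  -0.3367] | -0.417 50 [-0.3659 -0.3361] | -0.408 24 [-0.3491 -0.3386] | 
bottle [ 0.558 -0.014  0.083]
bracket [ 0.662 -0.03   0.032]
driver_green [0.383 0.013 0.024]
driver tip [ 0.517 -0.002  0.015]
colA [0.437 0.449 0.033]
colB [0.615 0.491 0.035]
```

```bash
python3 - <<'E'
from scipy.spatial.transform import Rotation as R
import numpy as np
from h import arm
M=R.from_rotvec(arm.observe()["ee_rot"]).as_matrix();print(M.round(3))
a=np.degrees(np.arctan2(M[1,2],M[0,2]))
for n in((-.776,.630),(-.895,-.446)):
  t=np.degrees(np.arctan2(n[1],n[0]))
  for off in(0,90): print("jaw",off,"to normal: turn",(t+off-a+90)%180-90)
E
```

```text
[[-0.939 -0.001  0.345]
 [-0.345  0.001 -0.939]
 [ 0.    -1.    -0.001]]
jaw 0 to normal: turn 30.77643029293432
jaw 90 to normal: turn -59.22356970706568
jaw 0 to normal: turn -83.66377659740402
jaw 90 to normal: turn 6.3362234025959765
```

Emit:
carry_out:
  steps: [0,0.4,0.4,0,0.14,0,0.7,0.7,0,0.14,0,1,1,0,0.14]

```text
clock: 0.4
position: [0.3167, -0.4847, 0.1911]
ee_rot: [-0.462, 1.965, -1.963]
force: [1.4, -0.5, 0.7]
width: 0.791
```

Emit:
carry_out:
  steps: [0,0.4,0.4,0,0,0,0.7,0.7,0,0,0,1,1,0,0]

```text
clock: 0.7
position: [0.4169, -0.3843, 0.1913]
ee_rot: [-0.463, 1.965, -1.963]
force: [0.9, -0.8, 0.1]
width: 0.527
```

Emit:
carry_out:
  steps: [0,0.12,0.5,0,0,0,0.23,1,0,0,0,0.23,1,-0.4,0,0,0.23,1,-0.8,0,0,0.23,1,-1.0,0,0,0.23,1,-1.0,0,0,0.23,1,-1.0,0]

```text
clock: 1.4
position: [0.4384, -0.2868, 0.0918]
ee_rot: [-0.462, 1.965, -1.965]
force: [-0.0, -0.0, 0.0]
width: -0.0
```

```bash
python3 - <<'E'
from h import *
from scipy.spatial.transform import Rotation as R
s=arm.observe(); p=s["position"];M=R.from_rotvec(s["ee_rot"]).as_matrix()
print(s["clock"],p.round(4),s["width"],s["force"].round(2),M[:,2].round(3))
n=np.array([-.895,-.446]);e=np.array([-.446,.895])
print("dist to tread",p[:2]@n+.334,"along off",p[:2]@e+.453)
im,d,W=cloud("side"); save("s1",im[180:,140:420].repeat(2,0).repeat(2,1))
E
```

```text
1.4 [ 0.4384 -0.2868  0.0918] -0.00012042196845563152 [-0.05 -0.03  0.01] [ 0.445 -0.895 -0.   ]
dist to tread 0.06955986468449954 along off 0.000785093399332415
```

View pics/s1.png

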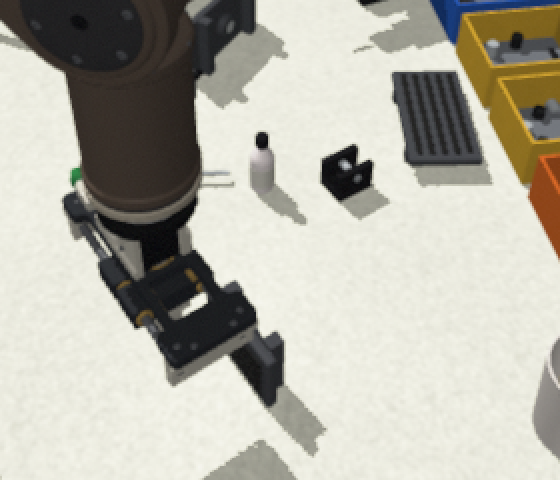

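The tool sits in front of the short plate, shut and square to the tread (crop: plate at about (260,365), gripper body clear of it). I'll lower it and approach.

Emit:
carry_out:
  steps: [0,0,0,-0.15,0,0,0,0,-0.3,0,0,0.09,0.045,-0.3,0,0,0.18,0.09,-0.3,0,0,0.27,0.134,-0.3,0,0,0.36,0.178,-0.3,0,0,0.404,0.2,-0.3,0,0,0.449,0.223,-0.3,0]

```text
clock: 2.25
position: [0.4839, -0.2641, 0.0618]
ee_rot: [-0.462, 1.964, -1.965]
force: [-0.5, -0.5, 0.5]
width: 0.006
```

Emit:
carry_out:
  steps: [0,0.045,0.022,0,0,0,0.09,0.045,0,0,0,0.134,0.067,0,0,0,0.179,0.089,0,0]

```text
clock: 2.65
position: [0.5013, -0.2555, 0.0615]
ee_rot: [-0.462, 1.965, -1.965]
force: [-0.8, 0.1, -0.8]
width: 0.006
```

Emit:
carry_out:
  steps: [0,0.045,0.022,0,0,0,0.09,0.045,0,0,0,0.134,0.067,0,0]

```text
clock: 2.95
position: [0.5149, -0.2487, 0.0615]
ee_rot: [-0.462, 1.965, -1.965]
force: [0.4, -0.1, 0.6]
width: 0.007
```

```bash
python3 - <<'E'
from h import *
im,d,W=cloud("side"); save("s2",im[240:,180:400].repeat(2,0).repeat(2,1)); print(arm.observe()["force"])
E
```

```text
[1.2971815  0.21332104 0.2677723 ]
```

View pics/s2.png

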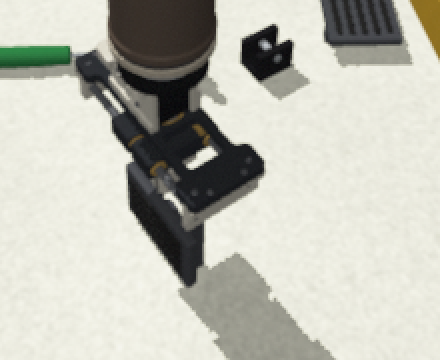

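The crop shows the plate face at (130-200,165-280) next to the gripper, but the tilt isn't clear. I'll check it with depth.

```bash
python3 - <<'E'
from h import *
s=arm.observe(); print(s["position"],s["force"])
im,d,W=cloud("side")
n=np.array([-.895,-.446]);e=np.array([-.446,.895])
w=W[...,:2]@n+.334; a=W[...,:2]@e+.453
for z in np.arange(.005,.12,.01):
  for lo,hi in((-.055,-.03),(-.02,.02),(.03,.055)):
    m=(abs(W[...,2]-z)<.005)&(a>lo)&(a<hi)&(abs(w)<.08)&(im.max(-1)<130)
    print(round(z,3),(lo,hi),m.sum(),np.round(np.percentile(w[m],[2,50,98]),3) if m.sum() else "",end=" | ")
  print()
save("s3",cv2.resize(im[280:400,200:340],None,fx=5,fy=5,interpolation=2))
E
```

```text
[ 0.51581801 -0.24804426  0.06161344] [1.2971815  0.21332104 0.2677723 ]
0.005 (-0.055, -0.03) 21 [-0.03  -0.004 -0.003] | 0.005 (-0.02, 0.02) 3 [-0.004 -0.004 -0.003] | 0.005 (0.03, 0.055) 3 [-0.004 -0.004 -0.004] | 
0.015 (-0.055, -0.03) 34 [-0.03  -0.003 -0.001] | 0.015 (-0.02, 0.02) 35 [-0.003 -0.001 -0.   ] | 0.015 (0.03, 0.055) 11 [-0.004 -0.002 -0.001] | 
0.025 (-0.055, -0.03) 37 [-0.029 -0.003 -0.   ] | 0.025 (-0.02, 0.02) 33 [-0.003 -0.001 -0.   ] | 0.025 (0.03, 0.055) 13 [-0.004 -0.002 -0.001] | 
0.035 (-0.055, -0.03) 31 [-0.029 -0.003 -0.001] | 0.035 (-0.02, 0.02) 33 [-0.003 -0.001 -0.001] | 0.035 (0.03, 0.055) 15 [-0.004 -0.002 -0.001] | 
0.045 (-0.055, -0.03) 34 [-0.029 -0.003  0.   ] | 0.045 (-0.02, 0.02) 27 [-0.026 -0.002 -0.   ] | 0.045 (0.03, 0.055) 10 [-0.004 -0.002 -0.001] | 
0.055 (-0.055, -0.03) 38 [-0.028 -0.003 -0.001] | 0.055 (-0.02, 0.02) 46 [-0.025 -0.002 -0.   ] | 0.055 (0.03, 0.055) 12 [-0.004 -0.002 -0.001] | 
0.065 (-0.055, -0.03) 50 [-0.029 -0.003 -0.   ] | 0.065 (-0.02, 0.02) 58 [-0.004 -0.003 -0.   ] | 0.065 (0.03, 0.055) 21 [-0.005 -0.003 -0.001] | 
0.075 (-0.055, -0.03) 86 [-0.025 -0.009 -0.003] | 0.075 (-0.02, 0.02) 114 [-0.015 -0.008 -0.003] | 0.075 (0.03, 0.055) 60 [-0.015 -0.009 -0.004] | 
0.085 (-0.055, -0.03) 0  | 0.085 (-0.02, 0.02) 0  | 0.085 (0.03, 0.055) 0  | 
0.095 (-0.055, -0.03) 0  | 0.095 (-0.02, 0.02) 3 [-0.009 -0.006 -0.006] | 0.095 (0.03, 0.055) 0  | 
0.105 (-0.055, -0.03) 0  | 0.105 (-0.02, 0.02) 19 [-0.008 -0.007 -0.005] | 0.105 (0.03, 0.055) 0  | 
0.115 (-0.055, -0.03) 0  | 0.115 (-0.02, 0.02) 17 [-0.008 -0.007 -0.006] | 0.115 (0.03, 0.055) 0  |
```

View pics/s3.png

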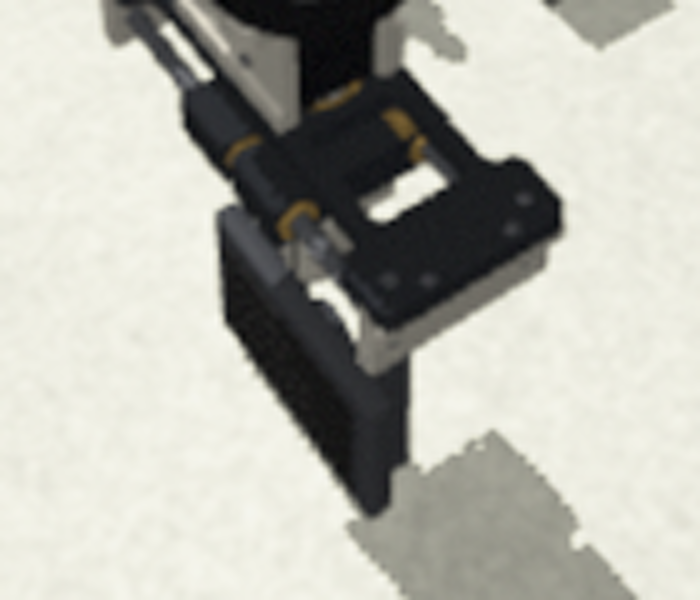

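```bash
python3 - <<'E'
from h import *
s=arm.observe(); print(s["position"],s["force"],s["ft_torque"])
n=np.array([-.895,-.446]);e=np.array([-.446,.895])
for cn in("side","top"):
  im,d,W=cloud(cn)
  w=W[...,:2]@n+.334; a=W[...,:2]@e+.453
  for z in np.arange(.045,.15,.01):
    m=(abs(W[...,2]-z)<.005)&(abs(a)<.07)&(abs(w)<.08)
    if m.sum(): print(cn,round(z,3),m.sum(),"w",np.round(np.percentile(w[m],[2,25,50,75,98]),3),"a",np.round(np.percentile(a[m],[2,25,50,75,98]),3))
c=camera_info("wrist");print(c)
im,d=get_image("wrist");save("w1",im);print(d[d>0].min())
E
```

```text
[ 0.51537393 -0.24825027  0.06155507] [-0.61779566  1.12670435 -0.66018844] [-0.03006709 -0.01506455  0.00279091]
side 0.045 100 w [-0.03  -0.006 -0.002 -0.001 -0.   ] a [-0.056 -0.044 -0.023  0.005  0.05 ]
side 0.055 129 w [-0.029 -0.021 -0.003 -0.001 -0.   ] a [-0.056 -0.043 -0.016  0.005  0.044]
side 0.065 182 w [-0.028 -0.004 -0.003 -0.002 -0.   ] a [-0.056 -0.042 -0.017  0.011  0.046]
side 0.075 321 w [-0.018 -0.012 -0.008 -0.006 -0.003] a [-0.055 -0.033 -0.006  0.022  0.049]
side 0.095 5 w [-0.008 -0.007 -0.006 -0.006 -0.006] a [-0.006 -0.001  0.001  0.003  0.003]
side 0.105 20 w [-0.007 -0.007 -0.006 -0.006 -0.005] a [-0.017 -0.01  -0.006  0.001  0.004]
side 0.115 19 w [-0.015 -0.007 -0.006 -0.006 -0.005] a [-0.019 -0.018 -0.015 -0.009 -0.003]
side 0.125 10 w [-0.019 -0.017 -0.015 -0.013 -0.006] a [-0.02  -0.02  -0.019 -0.018 -0.009]
side 0.135 5 w [-0.015 -0.013 -0.013 -0.011 -0.01 ] a [-0.021 -0.021 -0.02  -0.02  -0.02 ]
side 0.145 2 w [-0.008 -0.007 -0.007 -0.006 -0.006] a [-0.022 -0.021 -0.021 -0.021 -0.021]
top 0.045 10 w [-0.014 -0.014 -0.012 -0.009 -0.006] a [0.048 0.053 0.055 0.055 0.056]
top 0.055 8 w [-0.014 -0.013 -0.011 -0.008 -0.006] a [0.049 0.054 0.054 0.055 0.056]
top 0.065 11 w [-0.014 -0.012 -0.01  -0.007 -0.005] a [0.053 0.054 0.055 0.055 0.056]
top 0.075 3 w [-0.011 -0.009 -0.007 -0.006 -0.005] a [0.054 0.054 0.055 0.055 0.055]
{'fovy': 68.38256817203145, 'cx': 279.6136668866936, 'cy': 207.0599812984951, 'tool_from_camera': array([[ 2.72247623e-04,  9.53445081e-01,  3.01566581e-01,
        -8.20793952e-02],
       [ 3.68354007e-04, -3.01566668e-01,  9.53445022e-01,
        -1.93658571e-01],
       [ 9.99999895e-01, -1.48489882e-04, -4.33306125e-04,
         1.34485808e-04],
       [ 0.00000000e+00,  0.00000000e+00,  0.00000000e+00,
         1.00000000e+00]])}
0.0560337
```

View pics/w1.png

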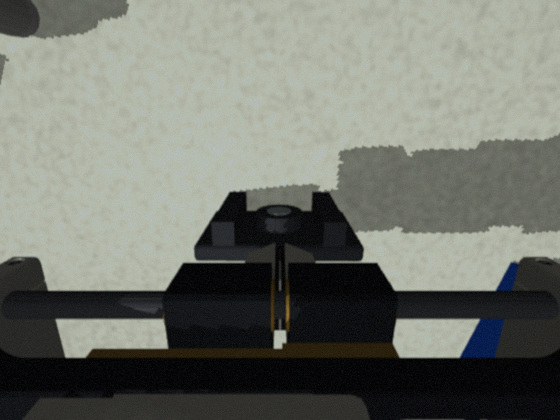

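```bash
python3 - <<'E'
from h import *
n=np.array([-.895,-.446]);e=np.array([-.446,.895])
im,d,W=cloud("side")
for v in range(326,352,2):
  for u in range(258,276,3):
    p=W[v,u]; print(u,v,im[v,u].mean().astype(int),"w%.3f a%.3f z%.3f"%(p[:2]@n+.334,p[:2]@e+.453,p[2]),end=" | ")
  print()
# wrist: deepest gripper points
s=arm.observe(); c,f=cam("wrist"); im,d=get_image("wrist")
T=np.array(c["tool_from_camera"]); v,u=np.mgrid[0:420,0:560]
P=np.stack([(u-c["cx"])/f*d,(v-c["cy"])/f*d,d,np.ones_like(d)],-1)@T.T
for r in range(236,350,6): print(r,[ (P[r,q,:3]*1000).round().astype(int).tolist() for q in(230,268,280,292)])
E
```

```text
258 326 62 w0.015 a-0.035 z0.176 | 261 326 61 w0.012 a-0.039 z0.179 | 264 326 101 w-0.006 a-0.021 z0.144 | 267 326 64 w0.010 a-0.054 z0.195 | 270 326 28 w0.011 a-0.064 z0.207 | 273 326 30 w0.005 a-0.065 z0.204 | 
258 328 71 w0.014 a-0.033 z0.167 | 261 328 70 w0.014 a-0.042 z0.179 | 264 328 78 w0.009 a-0.045 z0.178 | 267 328 97 w-0.012 a-0.021 z0.133 | 270 328 25 w0.010 a-0.063 z0.199 | 273 328 29 w0.007 a-0.068 z0.203 | 
258 330 88 w-0.006 a-0.000 z0.108 | 261 330 95 w0.014 a-0.043 z0.175 | 264 330 73 w0.012 a-0.049 z0.179 | 267 330 87 w-0.013 a-0.020 z0.125 | 270 330 29 w0.014 a-0.069 z0.205 | 273 330 28 w0.009 a-0.071 z0.203 | 
258 332 91 w-0.006 a-0.001 z0.103 | 261 332 108 w-0.005 a-0.012 z0.117 | 264 332 64 w0.014 a-0.052 z0.179 | 267 332 46 w0.010 a-0.055 z0.179 | 270 332 29 w0.016 a-0.071 z0.203 | 273 332 28 w0.012 a-0.075 z0.205 | 
258 334 73 w-0.013 a0.012 z0.075 | 261 334 116 w-0.005 a-0.012 z0.110 | 264 334 78 w0.015 a-0.053 z0.175 | 267 334 53 w0.012 a-0.057 z0.178 | 270 334 34 w0.018 a-0.075 z0.205 | 273 334 29 w0.014 a-0.078 z0.205 | 
258 336 60 w-0.012 a0.010 z0.072 | 
[... 2292 characters left out ...]
[-36, -122, -13], [-36, -122, -3], [-9, -80, 0], [-37, -123, 3]]
296 [[-36, -125, -13], [-36, -125, -3], [-32, -118, 0], [-35, -124, 3]]
302 [[-35, -126, -13], [-36, -126, -3], [-29, -117, 0], [-35, -126, 3]]
308 [[-33, -126, -13], [-33, -126, -3], [-28, -119, 0], [-33, -126, 3]]
314 [[-31, -125, -13], [-31, -125, -3], [-26, -118, 0], [-32, -126, 3]]
320 [[-29, -125, -13], [-30, -126, -3], [4, -82, 0], [-29, -125, 3]]
326 [[-27, -125, -13], [-28, -126, -3], [7, -82, 0], [-27, -125, 3]]
332 [[-26, -126, -13], [-25, -124, -3], [128, 61, 0], [-25, -125, 3]]
338 [[-23, -125, -13], [-23, -125, -3], [135, 61, 0], [-24, -126, 3]]
344 [[-22, -125, -13], [-21, -125, -3], [142, 61, 0], [-22, -126, 3]]
```

The wrist view and depth explain it. The plate still stands untouched, and the real fingertips end about 37 mm short of the reported TCP, at z≈0.10, so they passed over the top edge. I'll back off, go lower and check again.

Emit:
carry_out:
  steps: [0,-0.2,-0.1,0,0,0,-0.4,-0.2,0,0,0,-0.4,-0.2,0,0,0,-0.4,-0.2,-0.15,0,0,-0.4,-0.2,-0.3,0,0,-0.4,-0.2,-0.37,0,0,-0.4,-0.2,-0.37,0]

```text
clock: 4.0
position: [0.4741, -0.2684, 0.0237]
ee_rot: [-0.463, 1.966, -1.964]
force: [0.1, 0.0, 0.3]
width: 0.003
```

```bash
cat > chk.py <<'E'
from h import *
import sys
s=arm.observe(); p=s["position"]; print(s["clock"],p.round(4),s["force"].round(2))
c,f=cam("wrist"); im,d=get_image("wrist"); save(sys.argv[1],im)
T=np.array(c["tool_from_camera"]); v,u=np.mgrid[0:420,0:560]
P=np.stack([(u-c["cx"])/f*d,(v-c["cy"])/f*d,d,np.ones_like(d)],-1)@T.T
m=(abs(P[...,2])<.012)&(abs(P[...,0])<.014)&(P[...,1]<.02)&(d>0)
y=P[...,1][m]; print("finger y hist",np.histogram(y,np.arange(-.09,.03,.01)))
for r in range(190,270,5): print(r,[ (P[r,q,:3]*1000).round().astype(int).tolist() for q in(268,280,292)])
E
python3 chk.py w2
```

```text
4.0 [ 0.4741 -0.2684  0.0237] [0.09 0.02 0.26]
finger y hist (array([128, 140, 181, 392, 352,  76,   0,   0,   0,   0,   0]), array([-9.00000000e-02, -8.00000000e-02, -7.00000000e-02, -6.00000000e-02,
       -5.00000000e-02, -4.00000000e-02, -3.00000000e-02, -2.00000000e-02,
       -1.00000000e-02, -4.16333634e-17,  1.00000000e-02,  2.00000000e-02]))
190 [[-44, -46, -6], [-44, -46, 0], [-45, -47, 6]]
195 [[-43, -52, -5], [-43, -51, 0], [-43, -51, 6]]
200 [[-41, -53, -5], [-41, -51, 0], [-41, -52, 6]]
205 [[-38, -52, -5], [-38, -51, 0], [-39, -53, 6]]
210 [[-36, -53, -5], [-36, -52, 0], [-35, -51, 6]]
215 [[-7, 23, -9], [-7, 23, 0], [-7, 23, 9]]
220 [[-4, 22, -9], [-3, 23, 0], [-3, 24, 9]]
225 [[0, 23, -9], [1, 23, 0], [0, 23, 9]]
230 [[5, 23, -9], [4, 23, 0], [5, 24, 9]]
235 [[9, 24, -9], [9, 24, 0], [9, 23, 9]]
240 [[13, 24, -9], [12, 22, 0], [13, 23, 9]]
245 [[17, 23, -9], [17, 23, 0], [17, 23, 9]]
250 [[-11, -44, -6], [-10, -41, 0], [-11, -45, 7]]
255 [[-11, -51, -6], [-10, -48, 0], [-11, -50, 6]]
260 [[-11, -56, -6], [-9, -52, 0], [-11, -55, 6]]
265 [[-36, -108, -3], [-9, -58, 0], [-37, -109, 4]]
```

View pics/w2.png

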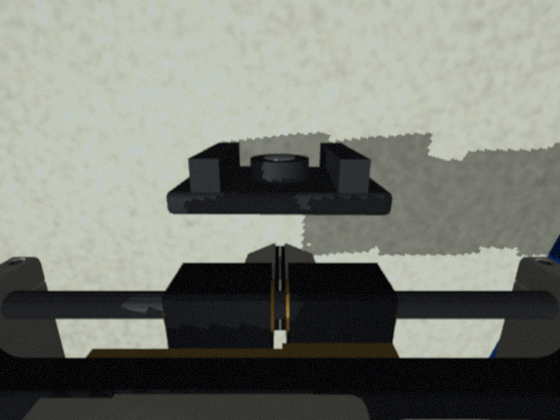

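Confirmed: the fingertips show at (280,246), about 38 mm above the TCP, so they are at z≈0.062. The plate top is at z=0.075 and the gap is about 22 mm. I'll push at 0.05 m/s.

Emit:
carry_out:
  steps: [0,0.045,0.022,0,0,0,0.09,0.045,0,0,0,0.134,0.067,0,0,0,0.179,0.089,0,0,0,0.224,0.111,0,0,0,0.268,0.134,0,0,0,0.313,0.156,0,0]

```text
clock: 4.75
position: [0.5062, -0.253, 0.0245]
ee_rot: [-0.462, 1.965, -1.965]
force: [0.1, -0.3, -0.0]
width: 0.003
```

```bash
cat > tilt.py <<'E'
from h import *
import sys
# plate profile in side view: w (along tread normal) against height
P={"short":((-.895,-.446),(-.446,.895),.334,.453,.055),"long":((-.776,.630),(.630,.776),.250,-.541,.085)}[sys.argv[1]]
n,e=np.array(P[0]),np.array(P[1])
print(arm.observe()["position"].round(4),arm.observe()["force"].round(2))
for cn in sys.argv[2:]:
  im,d,W=cloud(cn); w=W[...,:2]@n+P[2]; a=W[...,:2]@e+P[3]
  for z in np.arange(.005,.11,.01):
    m=(abs(W[...,2]-z)<.005)&(abs(a)<P[4]+.02)&(abs(w+.04)<.11)&(im.max(-1)<110)
    if m.sum()>3: print(cn,round(z,3),m.sum(),"w",np.round(np.percentile(w[m],[3,50,97]),3),"a",np.round(np.percentile(a[m],[3,97]),3))
E
python3 tilt.py short side
```

```text
[ 0.5062 -0.253   0.0245] [ 0.08 -0.3  -0.03]
side 0.005 36 w [-0.007 -0.006 -0.005] a [-0.048  0.043]
side 0.015 91 w [-0.013 -0.006 -0.005] a [-0.056  0.047]
side 0.025 103 w [-0.015 -0.008 -0.005] a [-0.056  0.025]
side 0.035 54 w [-0.021 -0.011 -0.008] a [-0.056  0.001]
side 0.045 23 w [-0.024 -0.017 -0.014] a [-0.057 -0.05 ]
side 0.055 14 w [-0.026 -0.02   0.003] a [-0.057  0.   ]
side 0.065 8 w [0.003 0.004 0.004] a [-0.01   0.004]
side 0.075 28 w [-0.033 -0.026  0.005] a [-0.02  -0.005]
side 0.085 7 w [-0.022 -0.006 -0.002] a [-0.02  -0.015]
side 0.095 11 w [-0.017 -0.003  0.001] a [-0.021 -0.02 ]
```

It is tilting, about 15-18°, with almost no slide. I'll continue.

Emit:
carry_out:
  steps: [0,0.045,0.022,0,0,0,0.09,0.045,0,0,0,0.134,0.067,0,0,0,0.179,0.089,0,0,0,0.224,0.111,0,0,0,0.224,0.111,0,0,0,0.224,0.111,0,0]

```text
clock: 5.5
position: [0.5279, -0.242, 0.0242]
ee_rot: [-0.463, 1.965, -1.965]
force: [0.2, -0.1, -0.3]
width: 0.004
```

```bash
python3 tilt.py short side
```

```text
[ 0.5279 -0.242   0.0242] [ 0.16 -0.07 -0.26]
side 0.005 29 w [-0.038 -0.033 -0.032] a [-0.043  0.037]
side 0.015 33 w [-0.036 -0.033 -0.032] a [-0.051  0.038]
side 0.025 466 w [-0.103 -0.065 -0.033] a [-0.057  0.024]
side 0.035 20 w [-0.094 -0.08  -0.039] a [-0.047  0.017]
side 0.065 11 w [-0.023 -0.02  -0.019] a [-0.015  0.003]
side 0.075 8 w [-0.035 -0.022 -0.02 ] a [-0.02  -0.005]
side 0.085 9 w [-0.033 -0.03  -0.02 ] a [-0.02  -0.012]
side 0.095 7 w [-0.031 -0.028 -0.024] a [-0.021 -0.019]
```

The short plate now lies flat, top at about 0.03. I'll retract straight up.

Emit:
carry_out:
  steps: [0,0,0,0.3,0,0,0,0,0.7,0,0,0,0,1,0,0,0,0,1,0]

```text
clock: 5.95
position: [0.5306, -0.2434, 0.1288]
ee_rot: [-0.455, 1.959, -1.967]
force: [-0.0, 0.3, -0.8]
width: 0.003
```

```bash
python3 -c "
from h import arm
s=arm.observe();print(s['joints'].round(3),s['position'])"
```

```text
[ 0.435  0.429 -0.134  1.753  0.068  0.957 -0.835] [ 0.5305767  -0.24339347  0.12884669]
```

Emit:
carry_out:
  steps: [0,-0.07,0.4,0,0.15,0,-0.07,0.8,0,0.3,0,-0.07,1,0,0.424]

```text
clock: 6.25
position: [0.5203, -0.1386, 0.124]
ee_rot: [-0.742, 1.751, -1.747]
force: [0.4, 0.1, 0.0]
width: 0.006
```

Emit:
carry_out:
  steps: [0,-0.07,0.4,0,0.15,0,-0.07,0.8,0,0.3,0,-0.07,1,0,0.424]

```text
clock: 6.55
position: [0.5132, -0.0386, 0.124]
ee_rot: [-0.971, 1.523, -1.521]
force: [-0.2, -0.3, 0.7]
width: 0.003
```

Emit:
carry_out:
  steps: [0,-0.07,0.4,0,0.15,0,-0.07,0.8,0,0.3,0,-0.07,1,0,0.424]

```text
clock: 6.85
position: [0.5062, 0.0614, 0.1241]
ee_rot: [-1.159, 1.285, -1.283]
force: [0.2, 0.6, -0.1]
width: 0.006
```

Emit:
carry_out:
  steps: [0,-0.07,0.4,0,0.15,0,-0.07,0.8,0,0.3,0,-0.07,1,0,0.424]

```text
clock: 7.15
position: [0.4991, 0.1613, 0.1241]
ee_rot: [-1.309, 1.039, -1.036]
force: [0.6, 0.3, 0.3]
width: 0.006
```

Emit:
carry_out:
  steps: [0,-0.07,0.4,0,0.15,0,-0.07,0.8,0,0.3,0,-0.07,1,0,0.424]

```text
clock: 7.45
position: [0.492, 0.2613, 0.1241]
ee_rot: [-1.423, 0.786, -0.784]
force: [0.5, 0.4, 0.5]
width: 0.005
```

Emit:
carry_out:
  steps: [0,-0.05,0.2,0,0.15,0,-0.05,0.42,0,0.3,0,-0.05,0.42,0,0.424,0,-0.05,0.42,0,0.424,0,-0.05,0.42,0,0.424]

```text
clock: 7.95
position: [0.4881, 0.2989, 0.1238]
ee_rot: [-1.505, 0.537, -0.536]
force: [0.1, 0.3, -0.0]
width: 0.003
```

```bash
python3 - <<'E'
from h import *
from scipy.spatial.transform import Rotation as R
s=arm.observe(); p=s["position"];M=R.from_rotvec(s["ee_rot"]).as_matrix()
n=np.array([-.776,.630]);e=np.array([.630,.776])
print(s["clock"],p.round(4),s["joints"].round(2),M.round(3))
print("dist",p[:2]@n+.25,"along",p[:2]@e-.541,"jaw angle err",np.degrees(np.arcsin(M[:2,2]@n)))
E
python3 tilt.py long top
```

```text
7.95 [0.4881 0.2989 0.1238] [-0.14  0.52 -0.71  1.74  0.39  1.03 -0.11] [[ 0.774 -0.001  0.633]
 [-0.633 -0.001  0.774]
 [-0.    -1.    -0.001]]
dist 0.05950404729833725 along -0.0015625810598827172 jaw angle err -0.20764138426576345
[0.4881 0.2989 0.1238] [ 0.1   0.35 -0.  ]
top 0.005 24 w [-0.027 -0.015  0.043] a [-0.062  0.066]
top 0.015 13 w [-0.027 -0.015 -0.011] a [-0.079  0.048]
top 0.025 20 w [-0.029 -0.02  -0.006] a [-0.085  0.048]
top 0.035 13 w [-0.029 -0.021 -0.013] a [-0.073  0.052]
top 0.045 20 w [-0.027 -0.016 -0.005] a [-0.085  0.048]
top 0.055 63 w [-0.025 -0.018 -0.011] a [-0.084  0.048]
top 0.065 48 w [-0.027 -0.018 -0.009] a [-0.071  0.048]
top 0.075 73 w [-0.025 -0.     0.001] a [-0.085  0.067]
top 0.085 384 w [-0.026 -0.009 -0.001] a [-0.079  0.072]
top 0.095 184 w [-0.026 -0.008 -0.002] a [-0.076  0.077]
```

Lined up with the long plate. I'll lower the tips to about z=0.072 and approach.

Emit:
carry_out:
  steps: [0,0,0,-0.3,0,0,0,0,-0.6,0,0,0,0,-0.89,0,0,0,0,-0.89,0,0,0.078,-0.063,-0.89,0,0,0.155,-0.126,-0.89,0,0,0.233,-0.189,-0.89,0,0,0.272,-0.22,-0.89,0,0,0.272,-0.22,-0.89,0]

```text
clock: 8.9
position: [0.5168, 0.2768, 0.0361]
ee_rot: [-1.503, 0.535, -0.536]
force: [0.6, 0.7, -0.1]
width: 0.001
```

Emit:
carry_out:
  steps: [0,0.039,-0.031,0,0,0,0.078,-0.063,0,0,0,0.116,-0.094,0,0,0,0.155,-0.126,0,0,0,0.194,-0.157,0,0,0,0.233,-0.189,0,0]

```text
clock: 9.5
position: [0.5391, 0.2587, 0.0355]
ee_rot: [-1.504, 0.534, -0.534]
force: [0.5, -0.1, 0.0]
width: 0.003
```

```bash
python3 tilt.py long top side
```

```text
[0.5391 0.2587 0.0355] [ 0.46 -0.11  0.04]
side 0.005 29 w [-0.034 -0.024 -0.   ] a [-0.081  0.053]
side 0.015 56 w [-0.037 -0.024 -0.012] a [-0.085  0.052]
side 0.025 52 w [-0.039 -0.025 -0.012] a [-0.085  0.052]
side 0.035 67 w [-0.041 -0.03  -0.016] a [-0.084  0.052]
side 0.045 79 w [-0.044 -0.034 -0.019] a [-0.085  0.051]
side 0.055 94 w [-0.047 -0.036 -0.023] a [-0.084  0.052]
side 0.065 88 w [-0.05  -0.034 -0.026] a [-0.085  0.052]
side 0.075 93 w [-0.053 -0.036 -0.025] a [-0.086  0.05 ]
side 0.085 216 w [-0.053 -0.037 -0.02 ] a [-0.084  0.069]
side 0.095 90 w [-0.038 -0.031 -0.017] a [-0.077  0.074]
side 0.105 24 w [-0.022 -0.02  -0.007] a [-0.021  0.007]
```

It is tilting cleanly, about 17°. I'll continue slowly.

Emit:
carry_out:
  steps: [0,0.039,-0.031,0,0,0,0.078,-0.063,0,0,0,0.116,-0.094,0,0,0,0.155,-0.126,0,0,0,0.194,-0.157,0,0,0,0.194,-0.157,0,0,0,0.194,-0.157,0,0,0,0.194,-0.157,0,0]

```text
clock: 10.4
position: [0.5579, 0.2435, 0.0355]
ee_rot: [-1.504, 0.534, -0.533]
force: [0.2, 0.5, 0.2]
width: 0.008
```

```bash
python3 tilt.py long side
```

```text
[0.5579 0.2435 0.0355] [0.21 0.47 0.23]
side 0.005 23 w [-0.122 -0.12  -0.114] a [-0.061  0.057]
side 0.015 61 w [-0.122 -0.119 -0.045] a [-0.085  0.058]
side 0.025 1197 w [-0.121 -0.08  -0.037] a [-0.083  0.076]
side 0.035 50 w [-0.11  -0.077 -0.045] a [-0.074  0.068]
side 0.085 16 w [-0.045 -0.043 -0.042] a [-0.018  0.004]
side 0.095 21 w [-0.046 -0.042 -0.026] a [-0.02   0.005]
side 0.105 21 w [-0.045 -0.043 -0.036] a [-0.021  0.005]
```

Emit:
carry_out:
  steps: [0,0,0,0.3,0,0,0,0,0.7,0,0,0,0,1,0,0,-0.4,0,1,0,0,-0.8,0,1,0,0,-1,0,1,0]

```text
clock: 11.05
position: [0.4547, 0.2436, 0.1358]
ee_rot: [-1.505, 0.532, -0.531]
force: [-0.0, 0.7, -0.5]
width: 0.005
```

Emit:
carry_out:
  steps: [0,0,0,0.5,0,0,-0.3,0,0.8,0,0,-0.5,0,0.8,0,0,-0.5,0,0.8,0,0,-0.5,0,0.8,0]

```text
clock: 11.55
position: [0.4082, 0.2431, 0.2157]
ee_rot: [-1.504, 0.532, -0.534]
force: [0.4, -0.0, 0.7]
width: 0.005
```

```bash
python3 - <<'E'
from h import *
n0=np.load("pics/top.npz")
s=arm.observe();print(s["clock"],s["position"].round(3),s["force"].round(2))
for cn in("top","side"):
  im,d,W=cloud(cn); save("end_"+cn,im)
  for nm,c,r in(("short",(.545,-.233),.05),("long",(.595,.213),.06)):
    m=(np.hypot(W[...,0]-c[0],W[...,1]-c[1])<r)&(W[...,2]>.018)&(W[...,2]<.05)&(im.max(-1)<110)
    p=W[m]; A=np.c_[p[:,:2],np.ones(len(p))]; k=np.linalg.lstsq(A,p[:,2],rcond=None)[0]
    print(cn,nm,m.sum(),"z",np.median(p[:,2]).round(4),"tilt",np.hypot(*k[:2]).round(3))
E
```

```text
11.55 [0.408 0.243 0.216] [ 0.37 -0.01  0.69]
top short 1050 z 0.0286 tilt 0.017
top long 1809 z 0.0286 tilt 0.002
side short 1248 z 0.0278 tilt 0.045
side long 773 z 0.0268 tilt 0.013
```

View pics/end_side.png

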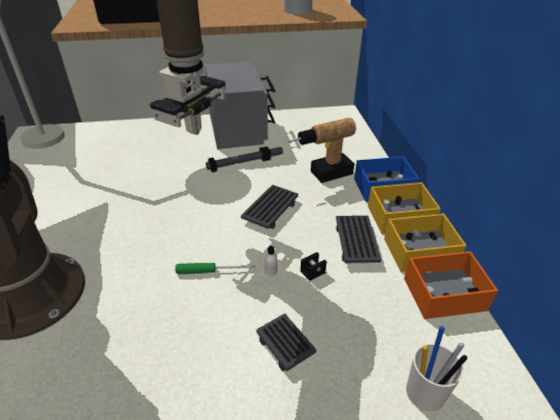

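Both plates lie tread up, the long one at (270,207) and the short one at (286,341). The bottle, bracket, screwdriver, column and spare plate are where they were, and the arm is clear. I'm handing in.

```bash
python3 -c "
from cell import arm
print(arm.sign_off())"
```

```text
the job is handed in; nothing more can be done
None
```

I tipped both footplates over onto their rails with the shut fingertips at 0.05 m/s and handed the job in at about 11.7 s on the robot's clock. The hand-in gave no verdict.

**First attempt missed:** my first push at the short plate went over its top edge without touching it. The real fingertips end about 37 mm short of the reported TCP. I backed off, lowered the tool to allow for that, checked with the wrist camera, and pushed again.

**Last checks:**
- **Lying flat:** both plates lie tread up, with depth fits showing 0.002–0.045 rad of tilt against the 0.1 limit. The highest figure is the short plate in the side view; the top view gave 0.017 for it.
- **Height:** the measured tops are at 27–29 mm, close to the 31 mm of a properly laid plate.
- **Position:** the short plate's standing edge moved roughly 20 mm and the long plate's roughly 20–25 mm, as expected for proper tipping.
- **Forces:** the forces printed after each move stayed at or below about 1.5 N. Force wasn't logged between those points.
- **Everything else:** the other things look unmoved in the final side picture, though I did not measure them again. The arm was clear of everything.

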